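# Line up the feeding bottles and hold the labeller's roller arm open

### The arm

A 6-joint arm with a two-finger parallel gripper is mounted at the origin on the work surface. World frame = base frame: x ahead of the robot, y to its left, z up, the work surface at z = 0. Lengths are in m, angles in rad, forces in N, time in s.
With the tool pointing down it reaches from about 0.275 to 1 m from the base axis. Payload 8.4 kg.
Tool frame: the origin (TCP) lies midway between the tips of the shut fingers; the grasp point (between the pads) lies tcp_to_grasp behind it (tcp_to_grasp is the distance from the TCP to the grasp point, in m); z points along the fingers, x is the direction in which the jaws open and shut, and the axes are right-handed (so a half turn about z gives the same grasp; the last joint's range is limited). The gripper opens to 85 mm and grips with 20 to 120 N. Pads are 22 mm wide; open, the fingers measure 114 mm over their backs; the gripper's body (76 mm by 85 mm) begins 54 mm behind the grasp point. The pads swing forward as they close: fully open they stand 13 mm farther back than shut.
Start: joints at [-1.244, 0.353, 1.633, -0, 1.155, -0.002], TCP at [0.202, -0.592, 0.231] pointing down, gripper open.
Joint ranges: [-2.63, 2.63], [-0.92, 2.1], [0.06, 2.66], [-1.3, 4.44], [0, 2.69], [-3.02, 3.02]. Speed limits (rad/s): [2.22, 2.22, 2.79, 3.14, 3.14, 3.14].

### API

Orientations are given as a unit quaternion [w, x, y, z].
In Python, from workcell import observe, capture, job_done, tcp_to_grasp gives the robot as it stands.
- The arm moves only by the tool step_arm, never from a script. Its arguments are lists of equal length, an entry for each row: "dp": the shift along the world's x, y, z in mm, a list of three; "dr": the turn, a rotation vector about the world's x, y, z in degrees, a list of three; "jaw": the opening, from -1 (shut) to 1 (fully open). In form: {"dp": [[tx, ty, tz], ...], "dr": [[ax, ay, az], ...], "jaw": [jaw, ...]}. A call has 1 to 8 rows; each row is the pose to reach, as a shift and turn from the pose commanded when the call began; what a row does not reach only later rows make up. A row lasts 1/10 s, in which the tool goes at most 50 mm and 8.59 degrees, less where a joint would pass 70% of its speed; a pose out of reach is approached as far as the arm can. A call with a gripper value outside its range is refused whole. The fingers move at their own pace and stop on an object; "grip_force" is the grip in N (left out, the last holds). Time passes only in rows, so rows that repeat a pose let the fingers close. It gives the time, the measured TCP pose, the force and the opening at its end, in the units of the state.
- observe(): the state, without advancing time (a new reading comes with each control period).
- capture(name): name is "scene" or "top"; returns a dict with "img" (400x640x3 uint8, blue, green, red), "fovy" (degrees; the focal length in pixels is half the picture's height over the tangent of half this angle, whatever the lens; pixels are square), "cx", "cy" (the principal point, pixels), "k1" (the pictures are not rectified: a ray, as slopes to the right and down, at radius r is drawn at 1 + k1 r^2 times it, then the intrinsics apply), "R" (3x3) and "t" (3): a world point X has camera coordinates R X + t. Camera axes: x right, y down, z forward; pixel columns grow to the right and rows downward; lengths in m; the calibration is good to about 2 mm. A picture is of the moment at which its call begins. There is no depth.
- job_done(): hands the job in, once; it reports no verdict.
The state is a dict: "time_s": time; "joint_positions": joint angles; "dq": joint speeds; "joint_torque": joint torques, N m; "ee_pos": TCP position; "eef_rot": TCP orientation; "ft_force": force on the tool from outside, world axes, zero at the start; "ft_torque": the same for the moment, N m; "opening": finger opening in m.
Only numpy, scipy, OpenCV 4.12 (cv2) and the standard library are available. Lean on these libraries where they do the work, as an engineer would, in place of code of your own. Each camera call takes 0.05 s, during which the arm holds its last target. There are 200 camera calls.

### The job

The next three feeding bottles are due at the bench labeller. Line the bottles up, standing, in one straight row against the near face of the low guide rail, neighbours touching or less than a finger's width (15 mm) apart, and let go of them; then, with the fingers, push the labeller's sprung roller arm back by its handle, well past its ratchet click, and finish while still holding it there, since it springs shut if let go. Leave the jug, the calculator and the cleaner bottle where they are.

Things in the scene. Friction and masses are not known exactly. Their poses are not given: they have to be found in the camera images.
- bottle0_mid (a point): small capped feeding bottle, upright: round body 46 mm diameter up to 58 mm, blue screw cap 38 mm diameter above, 82 mm high in all, about 120 g, standing loose on the counter. This point is on its axis, half-way up (41 mm above its underside); z along its axis. The three bottles are alike
- bottle1_mid (a point): small capped feeding bottle, upright: round body 46 mm diameter up to 58 mm, blue screw cap 38 mm diameter above, 82 mm high in all, about 120 g, standing loose on the counter. This point is on its axis, half-way up (41 mm above its underside); z along its axis. The three bottles are alike
- bottle2_mid (a point): small capped feeding bottle, upright: round body 46 mm diameter up to 58 mm, blue screw cap 38 mm diameter above, 82 mm high in all, about 120 g, standing loose on the counter. This point is on its axis, half-way up (41 mm above its underside); z along its axis. The three bottles are alike
- rail: low straight aluminium guide rail fixed on the counter: 240 mm long (its y axis), 12 mm thick (its x axis), 22 mm high. Origin at the centre of its underside; -x is its near face, towards the robot, where the bottles go (a bottle touching that face has its axis at x = -29 mm in this frame). Two small feet on the +x side.
- roller_arm (a joint): the labeller's sprung roller arm, on an upright hinge: 0 rad = sprung shut; grows as the arm is pushed back, clockwise seen from above (the handle goes towards the labeller's +y side). A sprung pawl resists from about 0.36 rad, clicks over at 0.50 rad and is cleared by 0.65 rad; the stop is at 0.90 rad. The pawl does not keep the arm back: a spring (0.36 N m shut, 1.2 N m at the stop, so some 3 to 8 N at the handle, a few N more over the click) always drives it shut.
- handle (a point): handle of the roller arm: upright black round post, 16 mm diameter, from 43 to 105 mm above the counter, at the free end of the arm. This point is on the post's axis, 80 mm above the counter, 150 mm from the pivot axis. The arm itself is a steel bar 16 mm wide from pivot to handle, 43 to 57 mm above the counter, with a rubber idler roller (30 mm diameter) under it 85 mm from the pivot.
- pivot (a point): point on the arm's upright hinge axis, 80 mm above the counter.
- labeller: bench bottle labeller, fixed: white base plate 280 x 220 mm, 12 mm thick, x from -170 to +110 mm and y +-110 mm in its frame (origin on the counter, -x roughly towards the robot); a grey housing 90 mm high at x 22 to 108 mm; two rubber drive rollers, 24 mm diameter, 78 mm high, at x -60 and -110, y -66 mm. The arm's pivot is at (0, 30) mm; shut, the arm points along -x, so that the handle is at (-150, 30) mm; the fingers push it from its -y side, where the plate is free.
- jug: clear measuring jug, 96 mm diameter, 130 mm high, with a handle; bystander. Origin at the centre of its underside.
- calculator: black desk calculator 150 x 100 x 18 mm; bystander. Origin at the centre of its underside.
- cleaner: white cleaner bottle with a red cap, 66 mm diameter, 190 mm high; bystander. Origin at the centre of its underside.
Mind the look-alikes: they are no part of the job. Leave any green or yellow look-alike of the part that bears bottle2_mid alone.

How it is judged:
On the way, in this order (a step that is already met when the one before it is completed fails the run):
1. the three bottles stand in a row against the rail, let go, with the roller arm still shut (x of bottle0_mid in the frame of rail between -0.038 and -0.02 m and y of bottle0_mid in the frame of rail between -0.115 and 0.115 m and angle between each of bottle0_mid, bottle1_mid, bottle2_mid's own z axis and vertical below 0.12 rad and x of bottle1_mid in the frame of rail between -0.038 and -0.02 m and y of bottle1_mid in the frame of rail between -0.115 and 0.115 m and x of bottle2_mid in the frame of rail between -0.038 and -0.02 m and y of bottle2_mid in the frame of rail between -0.115 and 0.115 m and ((horizontal distance between bottle0_mid and bottle1_mid below 0.066 m and horizontal distance between bottle0_mid and bottle2_mid below 0.066 m) or (horizontal distance between bottle1_mid and bottle2_mid below 0.066 m and horizontal distance between bottle1_mid and bottle0_mid below 0.066 m) or (horizontal distance between bottle2_mid and bottle0_mid below 0.066 m and horizontal distance between bottle2_mid and bottle1_mid below 0.066 m)) and contact force between the fingers and bottle0 below 0.1 N and contact force between the fingers and bottle1 below 0.1 N and contact force between the fingers and bottle2 below 0.1 N and value of joint roller_arm below 0.3 rad), for 0.2 s.
2. the fingers hold the roller arm past its click (value of joint roller_arm above 0.62 rad and contact force between the fingers and roller_arm above 2.5 N), for 0.2 s.
At the end, for the whole second after the job is handed in: bottles upright (7 deg), still, not touched by the fingers, in one row at the rail's near face (gap to rail up to 9 mm, within its length; between neighbours up to 20 mm); fingers press the roller arm (over 2.5 N) and hold it past its click (joint over 0.62 rad), no bottle on it (all of step 2 and x of bottle0_mid in the frame of rail between -0.038 and -0.02 m and y of bottle0_mid in the frame of rail between -0.115 and 0.115 m and angle between each of bottle0_mid, bottle1_mid, bottle2_mid's own z axis and vertical below 0.12 rad and x of bottle1_mid in the frame of rail between -0.038 and -0.02 m and y of bottle1_mid in the frame of rail between -0.115 and 0.115 m and x of bottle2_mid in the frame of rail between -0.038 and -0.02 m and y of bottle2_mid in the frame of rail between -0.115 and 0.115 m and ((horizontal distance between bottle0_mid and bottle1_mid below 0.066 m and horizontal distance between bottle0_mid and bottle2_mid below 0.066 m) or (horizontal distance between bottle1_mid and bottle2_mid below 0.066 m and horizontal distance between bottle1_mid and bottle0_mid below 0.066 m) or (horizontal distance between bottle2_mid and bottle0_mid below 0.066 m and horizontal distance between bottle2_mid and bottle1_mid below 0.066 m)) and contact force between the fingers and bottle0 below 0.1 N and contact force between the fingers and bottle1 below 0.1 N and contact force between the fingers and bottle2 below 0.1 N and linear speed of each of bottle0, bottle1, bottle2 below 0.02 m/s and contact force between each of bottle0, bottle1, bottle2 and roller_arm below 0.1 N); the arm keeps its last pose, push and grip.
It fails at once if the measuring jug moved more than 25 mm (distance of jug from where it was at the start of the episode above 0.025 m).
It fails at once if the calculator moved more than 25 mm (distance of calculator from where it was at the start of the episode above 0.025 m).
It fails at once if the cleaner bottle moved more than 25 mm (distance of cleaner from where it was at the start of the episode above 0.025 m).
It also fails if it takes over 67 s, if anything falls off the work surface, if the arm or the gripper's body presses on something with over 40 N, if the wrist force passes 120 N, or if a joint passes its speed limit or range.

## Working session

There is one attempt and no reset: what is moved stays moved. The work goes in short steps, Python scripts to look and compute and a tool call to move; the robot and the scene stay as the last step left them, time stands still between calls to the robot, and variables do not carry over. Pictures are saved under pics/ and viewed, about 8 in all and at most 12, crops included, and the job is handed in when it is done.

Besides the shell and the picture viewer there is one more tool, called after "Call:" as name(argument=value, ...) on one line, values as JSON. step_arm: Moves the arm, as the interface text tells. Its arguments: {"type":"object","properties":{"dp":{"type":"array"},"dr":{"type":"array"},"jaw":{"type":"array"},"grip_force":{"type":"number"}},"required":["dp","dr","jaw"]}

```bash
mkdir -p pics
cat > h.py <<'E'
import numpy as np, cv2
from workcell import observe, capture, job_done, tcp_to_grasp
def K(c):
    f=c["img"].shape[0]/2/np.tan(np.radians(c["fovy"])/2); return f
def px(c,X):
    p=np.array(c["R"])@np.array(X)+np.array(c["t"]); s=p[:2]/p[2]; s=s*(1+c["k1"]*(s@s)); f=K(c)
    return np.array([c["cx"]+f*s[0],c["cy"]+f*s[1]])
def world(c,u,v,z):
    f=K(c); d=np.array([(u-c["cx"])/f,(v-c["cy"])/f]); s=d.copy()
    for _ in range(30): s=d/(1+c["k1"]*(s@s))
    R=np.array(c["R"]);t=np.array(c["t"]); C=-R.T@t; r=R.T@np.array([s[0],s[1],1])
    return C+r*(z-C[2])/r[2]
E
python3 - <<'E'
from h import *
import pickle
s=observe();print(s,tcp_to_grasp)
for n in("scene","top"):
    c=capture(n);cv2.imwrite(f"pics/{n}0.png",c["img"]);pickle.dump(c,open(n+"0.pkl","wb"));print(n,c["fovy"],c["k1"],c["R"],-np.array(c["R"]).T@np.array(c["t"]))
E
```

```text
{'time_s': 0.0, 'joint_positions': array([-1.24439717e+00,  3.53662232e-01,  1.63413854e+00, -1.30739666e-05,
        1.15521477e+00, -2.39570631e-03]), 'dq': array([-4.44849732e-04,  7.93627377e-05,  3.09755816e-05, -3.29734954e-04,
        3.84054484e-04, -4.43082423e-05]), 'joint_torque': array([-9.66705411e-04, -6.05260777e+01, -3.42074561e+01, -1.40135476e-04,
        9.29710484e-03, -1.76953159e-05]), 'ee_pos': array([ 0.2016574 , -0.59106138,  0.23055101]), 'eef_rot': array([-4.10482959e-04,  8.13297920e-01, -5.81847047e-01, -5.81110315e-04]), 'ft_force': array([-0.24595259, -0.50973403, -0.47064204]), 'ft_torque': array([-0.02424361, -0.00504047, -0.00339154]), 'opening': 0.08538322782334315} 0.0187
scene 42.915125413470264 0.0169603633517201 [[-0.75685246  0.65339319 -0.01586486]
 [ 0.43843934  0.48956151 -0.7537244 ]
 [-0.48471157 -0.57741395 -0.65699911]] [1.33012387 0.95985933 1.21453786]
top 47.26253471504374 -0.09440990328011911 [[-2.06081193e-02 -9.99787335e-01  7.68318674e-04]
 [-9.93043601e-01  2.03799932e-02 -1.15970089e-01]
 [ 1.15929767e-01 -3.15289937e-03 -9.93252409e-01]] [ 0.29593731 -0.0284206   1.58357195]
```

View pics/top0.png

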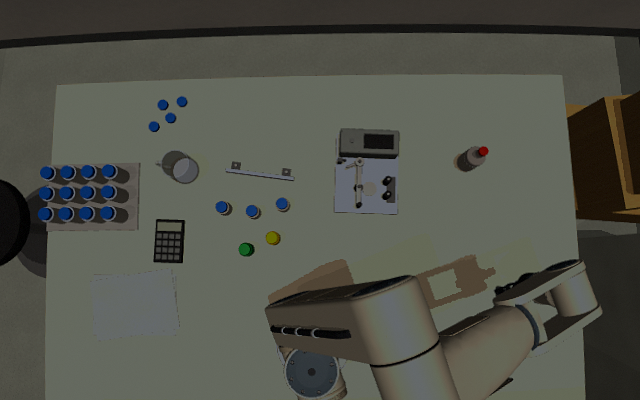

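View pics/scene0.png

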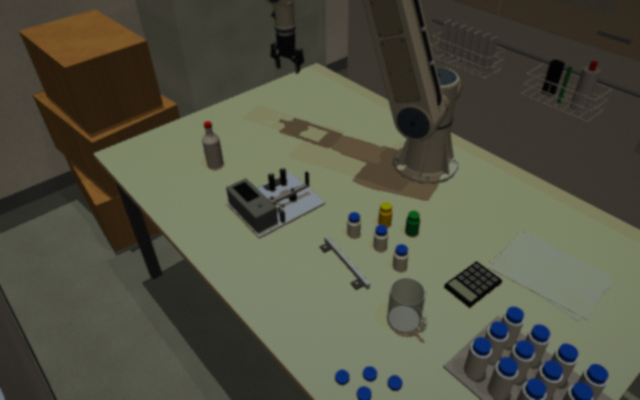

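The top picture shows the three blue-capped bottles at about (222,207), (252,211) and (282,204), with the rail from (227,172) to (294,178) and the labeller at (367,170). The green and yellow look-alikes are at (246,249) and (273,238). I'll enlarge this area.

Run:
```python
from h import *
import pickle
c=pickle.load(open("top0.pkl","rb"));im=c["img"]
cr=cv2.convertScaleAbs(im[120:260,210:410],alpha=1.4)
cv2.imwrite("pics/crop1.png",cv2.resize(cr,None,fx=4,fy=4,interpolation=cv2.INTER_CUBIC))
h=cv2.cvtColor(im,cv2.COLOR_BGR2HSV)
m=cv2.inRange(h,(100,150,60),(125,255,255)); m[:,:200]=0;m[:,300:]=0;m[260:]=0
n,l,st,ce=cv2.connectedComponentsWithStats(m)
for i in range(1,n):
  if st[i,4]>20: print(st[i],ce[i],world(c,*ce[i],.080))
```

```text
[276 198  11  11  95] [281.23157895 203.        ] [0.47593322 0.09553822 0.08      ]
[216 201  11  11  95] [220.82105263 206.2       ] [0.46936001 0.29688599 0.08      ]
[246 205  11  11  93] [251.10752688 210.10752688] [0.45427718 0.19575891 0.08      ]
```

View pics/crop1.png

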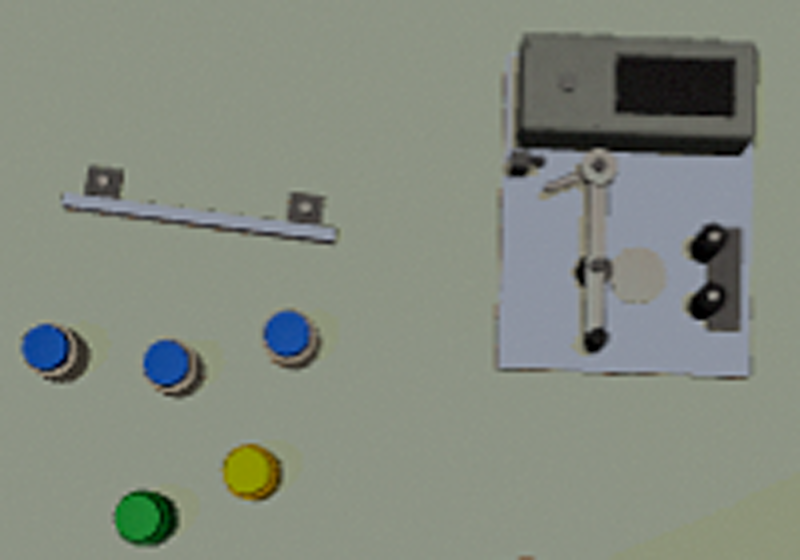

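Run:
```python
from h import *
import pickle
c=pickle.load(open("top0.pkl","rb"))
w=lambda x,y,z: world(c,210+(x-1.5)/4,120+(y-1.5)/4,z)[:2]
nl,nr,fl,fr=[w(*p,.022) for p in((62,209),(335,244),(65,193),(338,229))]
print("near",nl,nr,"far",fl,fr,np.linalg.norm(nl-nr),np.linalg.norm(fl-fr),np.linalg.norm(nl-fl))
ctr=(nl+nr+fl+fr)/4; d=(nl-nr)+(fl-fr); th=np.arctan2(-d[0],d[1]); print("rail",ctr,"yaw",np.degrees(th))
R=np.array([[np.cos(th),-np.sin(th)],[np.sin(th),np.cos(th)]])
for n,(u,v) in zip("RLM",((281.2,203),(220.8,206.2),(251.1,210.1))):
  p=world(c,u,v,.08)[:2]; print(n,p,R.T@(p-ctr))
for y in(-.052,0,.052): print("goal",y,ctr+R@np.array([-.029,y]))
a,b=w(498,369,.012),w(748,377,.012);e=a-b;tl=np.arctan2(-e[0],e[1]);print("lab",a,b,np.linalg.norm(e),np.degrees(tl))
Q=np.array([[np.cos(tl),-np.sin(tl)],[np.sin(tl),np.cos(tl)]])
o=(a+b)/2-Q@np.array([-.17,0]);print("o",o,"pivot",o+Q@[0,.03],"handle",o+Q@[-.15,.03])
print("handle top seen",w(598,336,.105),"pivot seen",w(599,166,.08))
```

```text
near [0.59606345 0.29503854] [0.56000143 0.05744242] far [0.61017808 0.29249474] [0.57311221 0.05466838] 0.24031725884609456 0.24069744079876884 0.014342027622847512
rail [0.58483879 0.17491102] yaw -8.744511050974943
R [0.47593537 0.095643  ] [-0.09558652 -0.09490307]
L [0.46936144 0.29695657] [-0.13268948  0.10307103]
M [0.45430275 0.19578386] [-0.13219197  0.00078499]
goal -0.052 [0.54827039 0.1279243 ]
goal 0 [0.55617589 0.17931986]
goal 0.052 [0.56408138 0.23071541]
lab [ 0.44944987 -0.08127672] [ 0.43797468 -0.29757858] 0.21660603068867465 -3.0367932202530645
o [ 0.61347354 -0.19843378] pivot [ 0.61506286 -0.16847591] handle [ 0.4652735  -0.16052932]
handle top seen [ 0.46568123 -0.16028831] pivot seen [ 0.61195531 -0.1678429 ]
```

Call:
step_arm(dp=[[116, 362, 0], [116, 362, 0], [116, 362, 0], [116, 362, 0], [116, 362, 0], [116, 362, 0], [116, 362, 0], [116, 362, 0]], dr=[[0, 0, 62.5], [0, 0, 62.5], [0, 0, 62.5], [0, 0, 62.5], [0, 0, 62.5], [0, 0, 62.5], [0, 0, 62.5], [0, 0, 62.5]], jaw=[1, 1, 1, 1, 1, 1, 1, 1])

```text
time_s: 0.9
ee_pos: [0.3177, -0.2266, 0.2311]
eef_rot: [-0.0, 0.997, -0.072, -0.0]
ft_force: [-0.9, -0.2, 0.2]
opening: 0.0854
```

Call:
step_arm(dp=[[120, 375, -60], [120, 375, -60], [120, 375, -60], [120, 375, -60], [120, 375, -60], [120, 375, -60], [120, 375, -60], [120, 375, -60]], dr=[[0, 0, 0], [0, 0, 0], [0, 0, 0], [0, 0, 0], [0, 0, 0], [0, 0, 0], [0, 0, 0], [0, 0, 0]], jaw=[1, 1, 1, 1, 1, 1, 1, 1])

```text
time_s: 1.7
ee_pos: [0.4379, 0.1478, 0.1709]
eef_rot: [0.0, 0.997, -0.075, 0.0]
ft_force: [0.6, -0.5, 0.3]
opening: 0.0853
```

Call:
step_arm(dp=[[16, 48, -10], [16, 48, -10], [16, 48, -10], [16, 48, -10], [16, 48, -10]], dr=[[0, 0, 0], [0, 0, 0], [0, 0, 0], [0, 0, 0], [0, 0, 0]], jaw=[1, 1, 1, 1, 1])

```text
time_s: 2.2
ee_pos: [0.4535, 0.1923, 0.1615]
eef_rot: [0.0, 0.997, -0.076, -0.0]
ft_force: [0.8, -0.6, -0.5]
opening: 0.0855
```

Run:
```python
from h import *
s=observe();print(s["ee_pos"],s["dq"].round(3))
c=capture("scene");cv2.imwrite("pics/s1.png",cv2.resize(cv2.convertScaleAbs(c["img"][150:330,280:500],alpha=1.5),None,fx=3.5,fy=3.3,interpolation=cv2.INTER_CUBIC))
s=observe();print(s["ee_pos"])
h=cv2.cvtColor(c["img"],cv2.COLOR_BGR2HSV);m=cv2.inRange(h,(100,150,50),(125,255,255));m[290:]=0;m[:,:330]=0;m[:,430:]=0
n,l,st,ce=cv2.connectedComponentsWithStats(m)
for i in range(1,n):
  if st[i,4]>20: print(st[i],ce[i],world(c,*ce[i],.072))
```

```text
[0.45347092 0.19225972 0.16148311] [-0.003 -0.004 -0.002  0.002 -0.     0.003]
[0.45363788 0.19227102 0.16157349]
[350 213   9   9  68] [353.94117647 216.83823529] [0.47212738 0.09280216 0.072     ]
[377 226   9   9  63] [381.11111111 229.57142857] [0.44840914 0.19338129 0.072     ]
[397 245  10  10  81] [401.4691358  249.49382716] [0.46418354 0.29511329 0.072     ]
```

View pics/s1.png

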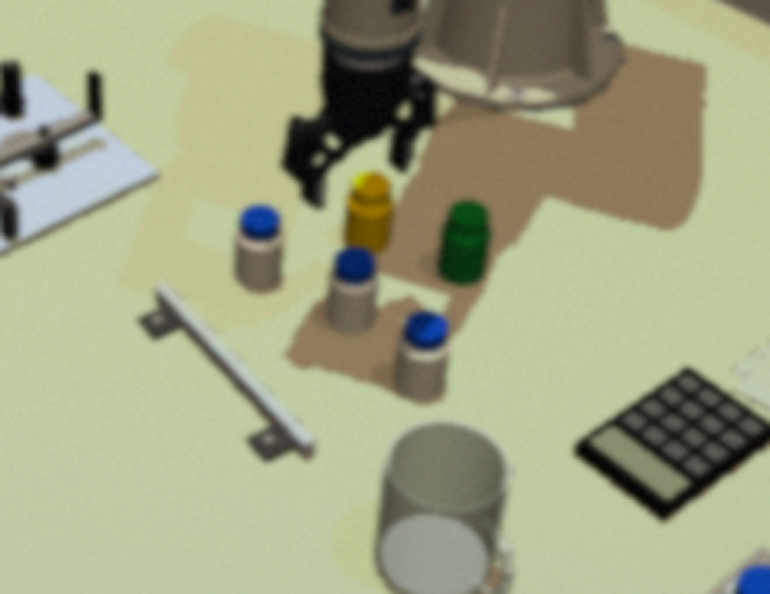

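The scene view shows the open gripper above and behind the middle bottle at crop (352,290), with the yellow and green bottles clear of the fingers. I'll descend and grip.

Call:
step_arm(dp=[[0, 3, -45], [0, 3, -90], [0, 3, -134], [0, 3, -134], [0, 3, -134], [0, 3, -134], [0, 3, -134], [0, 3, -134]], dr=[[0, 0, 0], [0, 0, 0], [0, 0, 0], [0, 0, 0], [0, 0, 0], [0, 0, 0], [0, 0, 0], [0, 0, 0]], jaw=[1, 1, 1, 1, -1, -1, -1, -1], grip_force=25)

```text
time_s: 3.05
ee_pos: [0.4553, 0.197, 0.0297]
eef_rot: [-0.001, 0.997, -0.076, 0.002]
ft_force: [-0.4, -0.9, 8.5]
opening: 0.0451
```

Call:
step_arm(dp=[[0, 0, 5], [25, -4, 5], [60, -11, 5], [90, -16, 5], [98, -17, 5], [98, -17, 5], [98, -17, 5]], dr=[[0, 0, 0], [0, 0, 0], [0, 0, 0], [0, 0, 0], [0, 0, 0], [0, 0, 0], [0, 0, 0]], jaw=[-1, -1, -1, -1, -1, -1, -1])

```text
time_s: 3.75
ee_pos: [0.5507, 0.1794, 0.0326]
eef_rot: [0.0, 0.997, -0.076, -0.0]
ft_force: [-0.3, 0.2, -1.4]
opening: 0.0449
```

Call:
step_arm(dp=[[2, 0, 0], [2, 0, -3], [2, 0, -4], [2, 0, -4], [2, 0, -4], [2, 0, -4], [2, 0, -4]], dr=[[0, 0, 0], [0, 0, 0], [0, 0, 0], [0, 0, 0], [0, 0, 0], [0, 0, 0], [0, 0, 0]], jaw=[-1, -1, -1, -1, 0.5, 0.9, 0.9])

```text
time_s: 4.45
ee_pos: [0.5535, 0.1796, 0.0281]
eef_rot: [0.0, 0.997, -0.075, -0.0]
ft_force: [0.2, -0.1, -1.1]
opening: 0.0808
```

Call:
step_arm(dp=[[0, 0, 40], [0, 0, 80], [0, 0, 100], [0, 0, 100]], dr=[[0, 0, 0], [0, 0, 0], [0, 0, 0], [0, 0, 0]], jaw=[1, 1, 1, 1])

```text
time_s: 4.85
ee_pos: [0.5557, 0.1801, 0.1313]
eef_rot: [-0.001, 0.997, -0.075, 0.003]
ft_force: [-0.2, 0.7, -0.4]
opening: 0.0856
```

Call:
step_arm(dp=[[-29, 39, 0], [-58, 78, 0], [-86, 116, 0], [-86, 116, 0], [-86, 116, 0]], dr=[[0, 0, 0], [0, 0, 0], [0, 0, 0], [0, 0, 0], [0, 0, 0]], jaw=[1, 1, 1, 1, 1])

```text
time_s: 5.35
ee_pos: [0.4667, 0.2959, 0.1272]
eef_rot: [0.001, 0.997, -0.074, -0.001]
ft_force: [-0.3, -0.3, 0.3]
opening: 0.0854
```

Run:
```python
from h import *
s=observe();print(s["ee_pos"],s["joint_positions"].round(2))
c=capture("scene")
cv2.imwrite("pics/s2.png",cv2.resize(cv2.convertScaleAbs(c["img"][150:330,280:500],alpha=1.5),None,fx=3.5,fy=3.3,interpolation=cv2.INTER_CUBIC))
h=cv2.cvtColor(c["img"],cv2.COLOR_BGR2HSV);m=cv2.inRange(h,(100,150,50),(125,255,255));m[290:]=0;m[:,:330]=0;m[:,430:]=0
n,l,st,ce=cv2.connectedComponentsWithStats(m)
for i in range(1,n):
  if st[i,4]>20: print(st[i],ce[i],world(c,*ce[i],.072)[:2]+[.004,.002])
```

```text
[0.46670627 0.29591416 0.12717775] [ 0.56  0.37  1.88 -0.    0.9   0.71]
[350 213   9   8  64] [353.875    216.609375] [0.47553545 0.09386158]
[349 237  10  11  81] [353.66666667 241.88888889] [0.55496021 0.17686305]
[397 245  10   9  71] [401.45070423 249.14084507] [0.46713666 0.29607597]
```

View pics/s2.png

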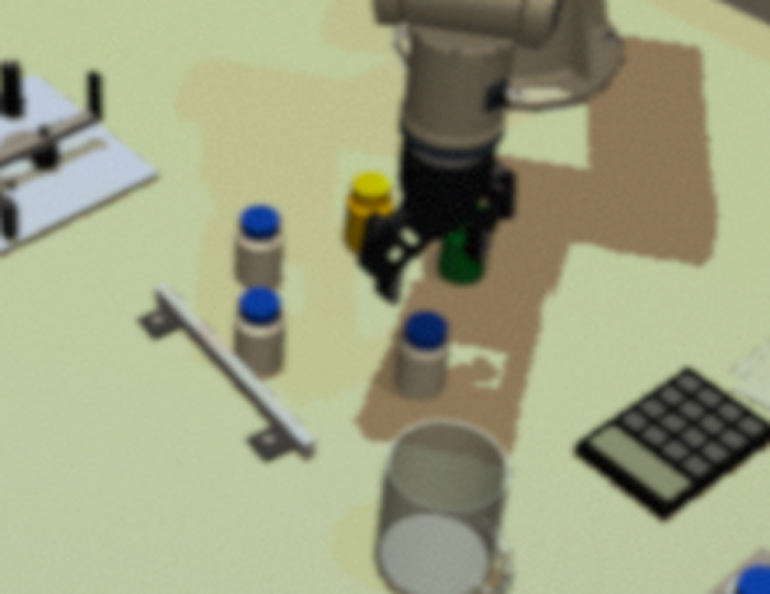

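The middle bottle stands upright at the rail at crop (260,335), and the gripper is over the left bottle at crop (425,355), with the jug well clear. I'll grip the left one.

Call:
step_arm(dp=[[1, 1, -45], [1, 1, -90], [1, 1, -99], [1, 1, -99], [1, 1, -99], [1, 1, -99], [1, 1, -99], [1, 1, -99]], dr=[[0, 0, 0], [0, 0, 0], [0, 0, 0], [0, 0, 0], [0, 0, 0], [0, 0, 0], [0, 0, 0], [0, 0, 0]], jaw=[1, 1, 1, 1, -1, -1, -1, -1])

```text
time_s: 6.2
ee_pos: [0.4699, 0.2971, 0.0312]
eef_rot: [-0.001, 0.997, -0.075, 0.001]
ft_force: [-0.6, -1.9, 7.4]
opening: 0.0457
```

Call:
step_arm(dp=[[0, 0, 5], [25, -18, 5], [60, -44, 5], [85, -62, 5], [92, -67, 5], [92, -67, 5], [92, -67, 5]], dr=[[0, 0, 0], [0, 0, 0], [0, 0, 0], [0, 0, 0], [0, 0, 0], [0, 0, 0], [0, 0, 0]], jaw=[-1, -1, -1, -1, -1, -1, -1])

```text
time_s: 6.9
ee_pos: [0.5601, 0.2297, 0.0344]
eef_rot: [0.0, 0.997, -0.076, -0.0]
ft_force: [0.1, 0.4, -1.1]
opening: 0.045
```

Call:
step_arm(dp=[[1, 0, 0], [1, 0, -3], [1, 0, -4], [1, 0, -4], [1, 0, -4], [1, 0, -4], [1, 0, -4]], dr=[[0, 0, 0], [0, 0, 0], [0, 0, 0], [0, 0, 0], [0, 0, 0], [0, 0, 0], [0, 0, 0]], jaw=[-1, -1, -1, -1, 0.5, 0.9, 0.9])

```text
time_s: 7.6
ee_pos: [0.5616, 0.2297, 0.0301]
eef_rot: [0.0, 0.997, -0.075, -0.0]
ft_force: [-0.4, 0.6, 0.4]
opening: 0.0813
```

Call:
step_arm(dp=[[0, 0, 40], [0, 0, 80], [0, 0, 100], [0, 0, 100]], dr=[[0, 0, 0], [0, 0, 0], [0, 0, 0], [0, 0, 0]], jaw=[1, 1, 1, 1])

```text
time_s: 8.0
ee_pos: [0.5638, 0.2303, 0.1335]
eef_rot: [-0.001, 0.997, -0.075, 0.003]
ft_force: [1.1, 0.3, 0.2]
opening: 0.0856
```

Call:
step_arm(dp=[[-29, -44, 0], [-58, -88, 0], [-87, -132, 0], [-87, -134, 0], [-87, -134, 0], [-87, -134, 0]], dr=[[0, 0, 0], [0, 0, 0], [0, 0, 0], [0, 0, 0], [0, 0, 0], [0, 0, 0]], jaw=[1, 1, 1, 1, 1, 1])

```text
time_s: 8.6
ee_pos: [0.4757, 0.096, 0.1301]
eef_rot: [-0.0, 0.997, -0.076, 0.0]
ft_force: [0.2, 0.3, 0.6]
opening: 0.0853
```

Call:
step_arm(dp=[[0, -1, -45], [0, -1, -90], [0, -1, -101], [0, -1, -101], [0, -1, -101], [0, -1, -101], [0, -1, -101], [0, -1, -101]], dr=[[0, 0, 0], [0, 0, 0], [0, 0, 0], [0, 0, 0], [0, 0, 0], [0, 0, 0], [0, 0, 0], [0, 0, 0]], jaw=[1, 1, 1, 1, -1, -1, -1, -1])

```text
time_s: 9.4
ee_pos: [0.4761, 0.0948, 0.0309]
eef_rot: [-0.0, 0.997, -0.076, 0.001]
ft_force: [-0.9, 0.9, 6.3]
opening: 0.0452
```

Call:
step_arm(dp=[[0, 0, 5], [25, 12, 5], [50, 24, 5], [68, 33, 5], [70, 34, 5], [70, 34, 5], [70, 34, 5]], dr=[[0, 0, 0], [0, 0, 0], [0, 0, 0], [0, 0, 0], [0, 0, 0], [0, 0, 0], [0, 0, 0]], jaw=[-1, -1, -1, -1, -1, -1, -1])

```text
time_s: 10.1
ee_pos: [0.5436, 0.128, 0.0344]
eef_rot: [0.0, 0.997, -0.076, -0.001]
ft_force: [0.4, -0.2, -1.0]
opening: 0.0449
```

Call:
step_arm(dp=[[2, 1, 0], [2, 1, -3], [2, 1, -4], [2, 1, -4], [2, 1, -4], [2, 1, -4], [2, 1, -4]], dr=[[0, 0, 0], [0, 0, 0], [0, 0, 0], [0, 0, 0], [0, 0, 0], [0, 0, 0], [0, 0, 0]], jaw=[-1, -1, -1, -1, 0.5, 0.9, 0.9])

```text
time_s: 10.8
ee_pos: [0.5466, 0.1294, 0.0301]
eef_rot: [0.0, 0.997, -0.076, -0.0]
ft_force: [-0.2, 0.6, -0.9]
opening: 0.0812
```

Call:
step_arm(dp=[[0, 0, 40], [0, 0, 80], [0, 0, 120], [0, -20, 130], [0, -60, 130], [-20, -105, 130], [-40, -150, 130], [-60, -195, 130]], dr=[[0, 0, 0], [0, 0, 0], [0, 0, 0], [0, 0, 0], [0, 0, 0], [0, 0, 0], [0, 0, 0], [0, 0, 0]], jaw=[1, 1, 1, 1, 0, -1, -1, -1])

```text
time_s: 11.6
ee_pos: [0.4858, -0.0669, 0.1602]
eef_rot: [0.0, 0.997, -0.075, 0.0]
ft_force: [0.9, -0.4, 0.1]
opening: 0.0282
```

Run:
```python
from h import *
import pickle
s=observe();print(s["ee_pos"],s["joint_positions"].round(2))
for n,z,o,roi in(("scene",.072,[.004,.002],(330,430,200,290)),("top",.08,[0,0],(200,300,150,230))):
  c=capture(n);pickle.dump(c,open(n+"3.pkl","wb"))
  h=cv2.cvtColor(c["img"],cv2.COLOR_BGR2HSV);m=cv2.inRange(h,(100,150,50),(125,255,255));k=np.zeros_like(m);a,b,d,e=roi;k[d:e,a:b]=255;m&=k
  if n=="top": cv2.imwrite("pics/t3.png",cv2.resize(cv2.convertScaleAbs(c["img"][130:250,210:410],alpha=1.5),None,fx=4,fy=4,interpolation=cv2.INTER_CUBIC))
  else: cv2.imwrite("pics/s3.png",cv2.resize(cv2.convertScaleAbs(c["img"][150:300,220:420],alpha=1.5),None,fx=4,fy=4,interpolation=cv2.INTER_CUBIC))
  th=np.radians(-8.74);R=np.array([[np.cos(th),-np.sin(th)],[np.sin(th),np.cos(th)]])
  nn,l,st,ce=cv2.connectedComponentsWithStats(m)
  for i in range(1,nn):
    if st[i,4]>20: p=world(c,*ce[i],z)[:2]+o;print(n,ce[i],p,R.T@(p-[.5848,.1749]))
```

```text
[ 0.48579526 -0.06692957  0.16018272] [-0.14  0.23  1.98 -0.    0.93  0.01]
scene [344.69230769 233.01282051] [0.54939496 0.12968287] [-0.02812314 -0.05007189]
scene [353.5060241  242.06024096] [0.55583951 0.17706774] [-0.02895359 -0.002258  ]
scene [363.34831461 252.5505618 ] [0.56386564 0.22903858] [-0.02891768  0.05032893]
top [240.93684211 177.86315789] [0.56334175 0.22964702] [-0.02952794  0.0508507 ]
top [256.12765957 180.06382979] [0.55475984 0.17867863] [-0.0302655  -0.00082987]
top [270.86170213 181.67021277] [0.54826134 0.12941894] [-0.02920349 -0.05050502]
```

View pics/t3.png

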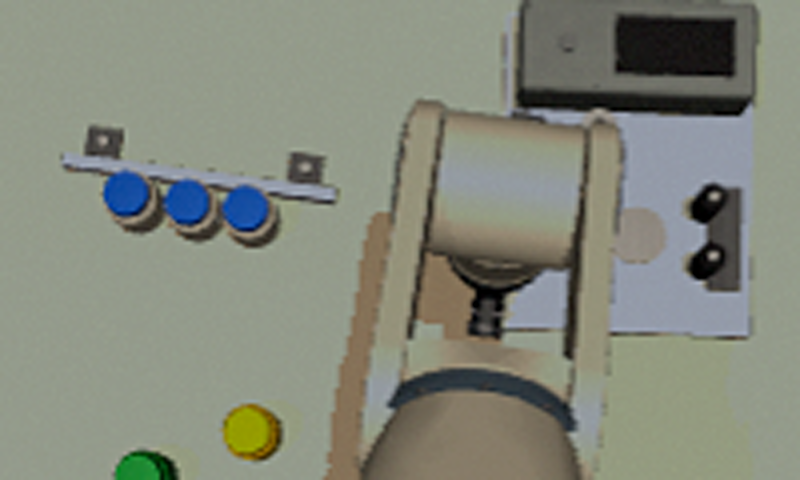

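View pics/s3.png

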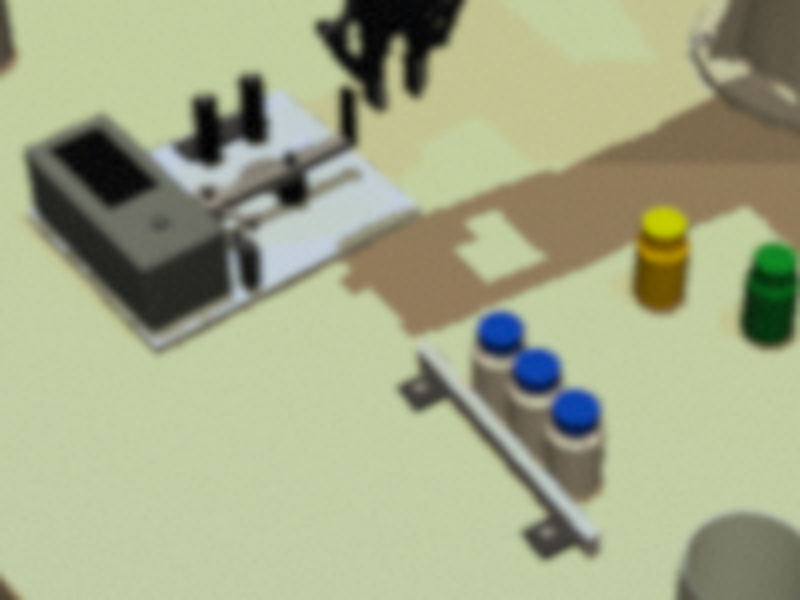

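The bottles stand in a straight row at the rail, with rail x from about −28 to −30 mm and about 51 mm between axes. Next I'll take the shut fingers to the handle's −y side.

Call:
step_arm(dp=[[-7, -45, 0], [-14, -90, 0], [-20, -127, 0], [-20, -127, 0], [-20, -127, -45], [-20, -127, -80], [-20, -127, -92], [-20, -127, -92]], dr=[[0, 0, 0], [0, 0, 0], [0, 0, 0], [0, 0, 0], [0, 0, 0], [0, 0, 0], [0, 0, 0], [0, 0, 0]], jaw=[-1, -1, -1, -1, -1, -1, -1, -1])

```text
time_s: 12.5
ee_pos: [0.4659, -0.1914, 0.0669]
eef_rot: [-0.001, 0.997, -0.075, -0.002]
ft_force: [-0.6, -0.2, 1.5]
opening: 0.0001
```

Run:
```python
from h import *
s=observe();print(s["ee_pos"],s["opening"],s["ft_force"])
c=capture("scene")
cv2.imwrite("pics/s4.png",cv2.resize(cv2.convertScaleAbs(c["img"][140:240,210:350],alpha=1.6),None,fx=5.5,fy=5.5,interpolation=cv2.INTER_CUBIC))
```

```text
[ 0.46593951 -0.19137582  0.06691054] 6.135015577829418e-05 [-0.643216   -0.22204387  1.52747368]
```

View pics/s4.png

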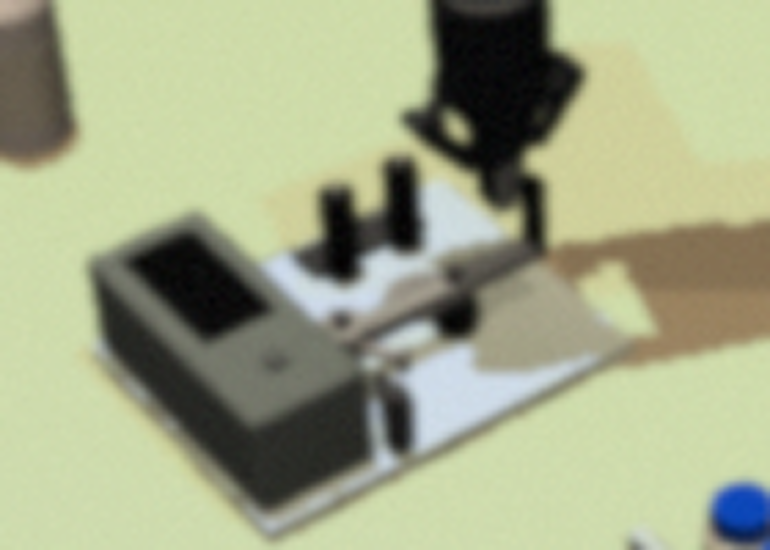

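The fingertips at crop (500,195) sit just to the −y side of the post at crop (535,215), above the bar. I'll push along the handle's arc, turning the tool with the arm.

Call:
step_arm(dp=[[-2, 15, 0], [-2, 30, 0], [0, 41, 0], [0, 52, 0], [2, 63, 0], [5, 73, 0], [5, 73, 0]], dr=[[0, 0, 0], [0, 0, 0], [0, 0, -5], [0, 0, -9], [0, 0, -13], [0, 0, -17], [0, 0, -17]], jaw=[-1, -1, -1, -1, -1, -1, -1])

```text
time_s: 13.25
ee_pos: [0.4729, -0.1184, 0.0696]
eef_rot: [0.0, 0.975, -0.222, 0.001]
ft_force: [0.1, -6.7, 1.9]
opening: -0.0
```

Call:
step_arm(dp=[[6, 14, 0], [12, 27, 0], [21, 40, 0], [30, 52, 0], [30, 52, 0], [30, 52, 0]], dr=[[0, 0, -6], [0, 0, -12], [0, 0, -17], [0, 0, -23], [0, 0, -23], [0, 0, -23]], jaw=[-1, -1, -1, -1, -1, -1])

```text
time_s: 13.85
ee_pos: [0.5012, -0.0673, 0.069]
eef_rot: [0.0, 0.912, -0.41, -0.0]
ft_force: [-2.9, -6.9, 4.4]
opening: -0.0003
```

Run:
```python
from h import *
s=observe();print(s["ee_pos"],s["opening"],s["ft_force"],s["eef_rot"])
c=capture("scene")
cv2.imwrite("pics/s5.png",cv2.resize(cv2.convertScaleAbs(c["img"][140:270,210:390],alpha=1.6),None,fx=4.4,fy=4.4,interpolation=cv2.INTER_CUBIC))
P=np.array([.6145,-.168])
for t in(.5,.65,.75,.85):
  f=np.radians(176.96)-t; print(t,[((px(c,[*(P+.15*np.array([np.cos(f),np.sin(f)])),z])-[210,140])*4.4).round() for z in(.05,.105)])
```

```text
[ 0.50123884 -0.0673456   0.06899771] -0.00029248036341062626 [-2.85673953 -6.86698317  4.42520734] [ 4.70369822e-04  9.12244220e-01 -4.09646504e-01 -6.26584591e-05]
0.5 [array([462., 250.]), array([460., 196.])]
0.65 [array([464., 268.]), array([462., 215.])]
0.75 [array([463., 281.]), array([461., 228.])]
0.85 [array([460., 294.]), array([458., 240.])]
```

View pics/s5.png

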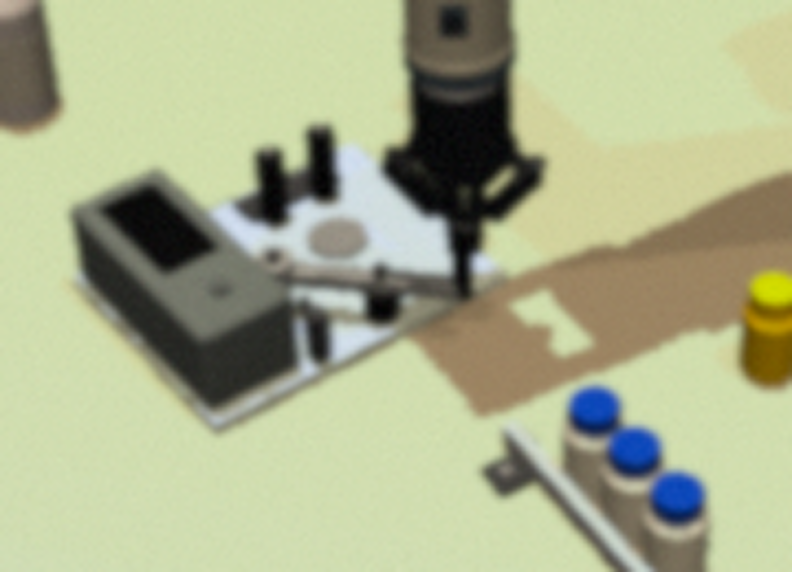

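The arm is pushed back to about 0.8 rad (post foot at crop (465,297)), with about 7 N on the fingers, and the bottles still stand. I'll hold briefly to check that it is steady.

Call:
step_arm(dp=[[0, 0, 0], [0, 0, 0], [0, 0, 0], [0, 0, 0], [0, 0, 0], [0, 0, 0]], dr=[[0, 0, 0], [0, 0, 0], [0, 0, 0], [0, 0, 0], [0, 0, 0], [0, 0, 0]], jaw=[-1, -1, -1, -1, -1, -1])

```text
time_s: 14.5
ee_pos: [0.5008, -0.0678, 0.069]
eef_rot: [0.0, 0.912, -0.41, -0.0]
ft_force: [-3.5, -5.9, 5.4]
opening: -0.0
```

Run:
```python
from h import *
s=observe();print(s["ee_pos"],s["ft_force"],s["time_s"]); F=np.hypot(*s["ft_force"][:2])
if F>4: job_done();print("handed in")
```

```text
[ 0.5007744  -0.06777555  0.06899527] [-3.46953581 -5.91548591  5.44260259] 14.5
the job is handed in; nothing more can be done
handed in
```

I lined up the three blue-capped bottles standing against the near face of the rail and let go of them. I then pushed the roller arm back by its handle with the shut fingers and handed the job in at 14.5 s, still holding it there. `job_done()` gives no verdict, so the only evidence is my own checks.

- **Bottles:** after release, both cameras put their axes at rail x of about −28 to −30 mm (touching is −29 mm). Neighbours were about 48 to 53 mm apart, which leaves gaps of about 2 to 7 mm. They were still upright in the last picture, taken during the push.
- **Roller arm:** the last picture put it at about 0.8 rad or slightly more. The fingers held a steady horizontal push of about 7 N.
- **Bystanders:** I did not touch the jug, calculator, cleaner bottle, or the green and yellow look-alikes, but I did not measure whether they had moved.
- **Disagreements:** the two cameras differed by a few mm on bottle positions, so I shifted the scene-camera readings by 4 mm in x and 2 mm in y. While pushing, the wrist also read about 5 N upward, which I put down to friction on the post and did not check. No check failed.

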